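# Turn the rotary specimen stage to its set pointer and clamp it

### The job

Bring the specimen dish to the preset bearing for the next picture: with the fingertips, push the clamp lever outward to free the rotary stage, push the turntable round by its finger tab until its white index line stands opposite the tip of the set pointer, then push the lever back in so that the stage is clamped again. Only push, never pinch or lift anything and do not force the table while it is clamped; the dish stays lying on the turntable, and the set pointer and the things standing around stay where they are.

Things in the scene. Friction and masses are not known exactly. Their poses are not given: they have to be found in the camera images.
- stage: Rotary specimen stage: heavy round grey base, 242 mm across, fixed; on it a bright degree-scale disc (233 mm across, top 24 mm above the bench), on that a black knurled turntable (180 mm across, top 33 mm above the bench). Origin: on the turning axis at bench height, z up. At yaw 0 its -x side faces the robot; the clamp sits on its -y side. Place and yaw vary.
- ring (a joint): Turntable angle, rad, growing counter-clockwise seen from above; 0 with the index line along the stage's +x. Starts 0.4 to 1.55 rad clockwise of the set pointer: turn it counter-clockwise. Range -1.3 to 1.3. Freed, it needs about 1.5 N at the finger tab and stops where left; clamped, the brake holds against about 10 N there.
- index_mark (a point): Outer end of the index line, the one white radial line (26 mm long, 4 mm wide) on the turntable's black top, 91 mm from the stage axis, 33 mm above the bench.
- tab_center (a point): Middle of the finger tab, the upright steel block on the turntable opposite the index line: 76 mm from the axis, 18 mm along the radius, 14 mm thick along the turning direction, from 33 to 61.5 mm above the bench (this point: 48 mm). Push its clockwise side along its circle. The dish's rim (49.5 mm above the bench) ends 54 mm from the axis.
- pointer_tip (a point): Inner tip of the set pointer, a dark steel arrow (20 mm long, 16 mm wide) with a thumbscrew, clipped on the scale disc's rim on the far side of the stage and pointing at the axis. Tip 91 mm from the axis, 26 mm above the bench. It stands at another scale line each time and must stay there. Aligned, the index line's outer end is right at this tip.
- lever (a joint): Clamp lever angle about its vertical pivot, rad: 0 = fully clamped (arm along the stage's rim, pointing at 190 degrees in the stage's frame, i.e. roughly its -x), growing counter-clockwise, away from the stage, to the end stop at 1.15 (arm outward). Above about 0.6 the brake is clear. Starts at 0 to 0.1. Swings with about 2.5 N at its end, stays where left.
- lever_pivot (a point): On the lever's pivot axis, 115.5 mm from the stage axis on the stage's -y side, 50 mm above the bench. Its hub is 29 mm across.
- lever_end (a point): On the centre line of the black lever arm, 68 mm from its pivot and 7 mm short of the arm's rounded tip, 55 mm above the bench. The arm is a bar 16 mm wide and 10 to 11 mm high; it rises a little toward the tip, where it spans 51 to 62 mm above the bench. Push it sideways here: from the stage's side to release, from outside to clamp.
- dish_center (a point): Centre of the open glass petri dish, a microscope slide in it, 107 mm across and 16 mm high, which lies loose on the middle of the turntable between three short dowels and turns with it; this point is 8 mm above its underside (41.5 mm above the bench).
- forceps: Bystander: steel forceps lying flat, 123 mm long; origin at its underside.
- needle: Bystander: dissecting needle with a wooden handle lying flat, 137 mm long; origin at its underside.
- scissors: Bystander: dissecting scissors lying flat, 142 mm long; origin at its underside.
- dropper: Bystander: brown dropping bottle, 39 mm across, 120 mm high; origin at its underside.
- sample_jar: Bystander: white jar with a black screw lid, 55 mm across, 82 mm high; origin at its underside.
- cover_box: Bystander: small white box of cover slips, 27x27x19 mm; origin at its underside.
- watch_glass: Bystander: round glass dish, 71 mm across, 13 mm high; origin at its underside.
- stage_axis (a point): Centre of the turntable's top, on the turning axis, 33.5 mm above the bench, where the dish rests.
Things that resemble listed ones, but are neither listed nor needed, are in the scene too. Leave any yellow look-alike of the part that bears dish_center alone.

How it is judged (in metres and radians):
On the way, in this order (a step that is already met when the one before it is completed fails the run):
1. the clamp lever has been swung out so that the turntable is free (value of joint lever above 0.6 rad), for 0.1 s.
2. with the clamp free, the index line stands opposite the set pointer and the turntable is at rest (horizontal distance between index_mark and pointer_tip below 0.0055 m and value of joint lever above 0.5 rad and velocity of joint ring between -0.1 and 0.1 rad/s), for 0.2 s.
3. the clamp lever has been swung back in (value of joint lever below 0.2 rad), for 0.1 s.
At the end, for the whole second after the job is handed in: The outer end of the index line is within 5.5 mm (about 3.5 degrees) of the set pointer's tip seen from above, the clamp lever is within 0.2 rad of fully clamped, the turntable is at rest and the dish lies flat on it, within 8 mm of its middle (horizontal distance between index_mark and pointer_tip below 0.0055 m and value of joint lever below 0.2 rad and velocity of joint ring between -0.05 and 0.05 rad/s and horizontal distance between dish_center and stage_axis below 0.008 m and height (world z) of dish_center below 0.046 m and angle between dish_center's own z axis and vertical below 0.08 rad); the robot touches nothing.
It fails at once if the finger tab or the lever is pinched (both its sides pressed at once) ((contact force between the fingers and ring_c7 above 4 N and contact force between the fingers and ring_c8 above 4 N) or (contact force between the fingers and lever_c6 above 4 N and contact force between the fingers and lever_c4 above 4 N)).
It fails at once if the turntable is forced round while clamped (value of joint lever below 0.25 rad and (velocity of joint ring above 0.3 rad/s or velocity of joint ring below -0.3 rad/s)).
It fails at once if the dish is lifted, tipped or pushed out of its place (not (horizontal distance between dish_center and stage_axis below 0.008 m) or not (height (world z) of dish_center below 0.046 m) or not (angle between dish_center's own z axis and vertical below 0.08 rad)).
It fails at once if the set pointer is shifted (distance of pointer_tip from where it was at the start of the episode above 0.004 m).
It fails at once if a bystander is moved by more than 20 mm (distance of any of forceps, needle, scissors, dropper, sample_jar, cover_box, watch_glass from where it was at the start of the episode above 0.02 m).
It also fails if it takes over 61 s, if anything falls off the work surface, if the arm or the gripper's body presses on something with over 40 N, if the wrist force passes 120 N, or if a joint passes its speed limit or range.

### The arm

A 6-joint arm with a two-finger parallel gripper is mounted at the origin on a cart in front of the work surface, level with it; the furniture and walls round the work are solid. World frame = base frame: x ahead of the robot, y to its left, z up, the work surface at z = 0. Lengths are in m, angles in degrees, forces in N, time in s.
With the tool pointing down it reaches from about 0.275 to 0.875 m from the base axis. Payload 12.5 kg.
Tool frame: the origin (TCP) lies midway between the tips of the shut fingers; the grasp point (between the pads) lies 19 mm behind it; z points along the fingers, y is the line along which they close (so a half turn about z gives the same grasp; the last joint's range is limited). The gripper opens to 85 mm and grips with 20 to 120 N. Pads are 22 mm wide; open, the fingers measure 114 mm over their backs; the gripper's body (76 mm by 85 mm) begins 54 mm behind the grasp point. The pads swing forward as they close: fully open they stand 13 mm farther back than shut.
Start: joints at [60.699, 20.094, 94.641, -0, 65.266, -4.847], TCP at [0.228, 0.501, 0.203] pointing down, gripper open.
Joint ranges: [-157.81, 157.81], [-45, 120.19], [0.68, 151.7], [-89.99, 269.99], [4.06, 180], [-164.3, 164.3]. Speed limits (degrees/s): [127.2, 127.2, 159.86, 180, 180, 180].

### API

Orientations are given as a 3x3 rotation matrix whose columns are the frame's x, y, z axes.
In Python, from workcell import get_state, capture, camera_model, close_job, finder gives the robot as it stands.
- The arm moves only by the tool send_rows, never from a script. Its arguments are lists of equal length, an entry for each row: "hand": the opening in per cent of the stroke, from 0 (shut) to 100 (fully open); "slide": the shift along the tool's x, y, z in cm, a list of three; "roll": the turn about the tool's z in degrees. A call has 1 to 8 rows; each row shifts and turns the commanded pose from where the row before left it, along the tool's axes as they then stand; what a row does not reach is not made up. A row lasts 1/8 s, in which the tool goes at most 62.5 mm and 10.7 degrees, less where a joint would pass 70% of its speed; a pose out of reach is approached as far as the arm can. A call with a gripper value outside its range is refused whole. The fingers move at their own pace and stop on an object; "squeeze" is the grip in N (left out, the last holds). Time passes only in rows, so rows that do not move let the fingers close. It gives the time, the measured TCP pose, the force, the opening and the grip force at its end, in the units of the state.
- get_state(): the state, without advancing time (a new reading comes with each control period).
- capture(name): name is "scene" or "top" or "wrist"; returns the picture (480x640x3 uint8, red, green, blue); there is no depth.
- camera_model(name): a dict with "camera_matrix" (3x3 intrinsics, pixels), "pose" (4x4, takes a point from camera to world coordinates); the wrist camera has in their place "hand_eye" (4x4, takes a point from camera to tool coordinates, whose origin is the TCP and whose axes are the flange's). Camera axes: x right, y down, z forward; pixel columns grow to the right and rows downward; lengths in m; the calibration is good to about 2 mm. The wrist camera is an equidistant fisheye: a pixel r from the principal point sees the ray r / f radians off the axis. A picture is of the moment at which its call begins: read the wrist's pose just before it. camera_model takes no time and is no camera call.
- close_job(): hands the job in; it is judged then, once.
Trained networks look in the newest picture that a camera, given by its name, has taken for a name from the list of things; names that differ only in an ending like _2 or _b are one class to them, and where a whole thing is asked for, a point or a joint stands for the part that bears it (a point fixed in the world has none). Each returns a list of dicts, best first, with "score" (0 to 1); they miss things now and then, are a little off and sometimes report something else, mostly with a low value. They report only what shows in the picture. A call takes as long as a camera call. They do not tell look-alikes from the thing itself.
- finder.spot_in(target, camera): "extent" ([centre column, centre row, width, height] in pixels, round what is visible of it).
- finder.silhouettes(target, camera): "pixels" (480x640 bool, what is visible of it) and "extent" ([centre column, centre row, width, height] in pixels, round what is visible of it).
- finder.spot_point(target, camera): "position" ([column, row] in pixels: a listed point, or the origin of a listed thing).
The state is a dict: "clock": time; "joint_pos": joint angles; "dq": joint speeds; "effort": joint torques, N m; "tcp_pos": TCP position; "orientation": TCP orientation; "contact_force": force on the tool from outside, world axes, zero at the start; "wrist_torque": the same for the moment, N m; "finger_gap": finger opening in m; "grasp_force": force on a finger pad.
Only numpy, scipy, OpenCV 4.12 (cv2) and the standard library are available. Lean on these libraries where they do the work, as an engineer would, in place of code of your own. Each camera call takes 0.05 s, during which the arm holds its last target. There are 200 camera calls.

## Working session

There is one attempt and no reset: what is moved stays moved. The work goes in short steps, Python scripts to look and compute and a tool call to move; the robot and the scene stay as the last step left them, time stands still between calls to the robot, and variables do not carry over. Pictures are saved under pics/ and viewed, at most 10 in all, crops included, and the job is handed in when it is done.

Besides the shell and the picture viewer there is one more tool, called after "Emit:" as a command line: name --pt "numbers of a row" for each row, then --argument value for the rest. send_rows: Moves the arm, as the interface text tells. Its arguments: {"type":"object","properties":{"hand":{"type":"array","items":{"type":"number"}},"slide":{"type":"array","items":{"type":"array","items":{"type":"number"}}},"roll":{"type":"array","items":{"type":"number"}},"squeeze":{"type":"number"}},"required":["hand","slide","roll"]}

```bash
mkdir -p pics; cat > h.py <<'E'
import numpy as np, cv2
from workcell import get_state, capture, camera_model, close_job, finder
def ray(cam,px):
    m=camera_model(cam);K=np.array(m["camera_matrix"],float)
    if cam=="wrist":
        s=get_state();T=np.eye(4);T[:3,:3]=s["orientation"];T[:3,3]=s["tcp_pos"]
        T=T@np.array(m["hand_eye"]);v=np.array([(px[0]-K[0,2])/K[0,0],(px[1]-K[1,2])/K[1,1]]);r=np.hypot(*v)
        d=np.array([*(v/max(r,1e-9)*np.sin(r)),np.cos(r)])
    else:
        T=np.array(m["pose"]);d=np.linalg.inv(K)@[px[0],px[1],1]
    return T[:3,3],T[:3,:3]@d
def at(cam,px,z):
    o,d=ray(cam,px);return o+d*(z-o[2])/d[2]
def proj(cam,p):
    m=camera_model(cam);K=np.array(m["camera_matrix"]);T=np.linalg.inv(np.array(m["pose"]))
    c=T[:3,:3]@np.array(p)+T[:3,3];u=K@c;return u[:2]/u[2]
Z=dict(index_mark=.033,tab_center=.048,pointer_tip=.026,lever_pivot=.05,lever_end=.055,dish_center=.0415,stage_axis=.0335)
def look(cam):
    im=capture(cam)
    for n,z in Z.items():
        for d in finder.spot_point(n,cam)[:3]:
            print(cam,n,round(d["score"],2),np.round(d["position"],1),np.round(at(cam,d["position"],z)[:2],4))
    return im
E
cat > a.py <<'E'
from h import *
for c in ("top","scene"):
    im=look(c); cv2.imwrite(f"pics/{c}0.png",im[:,:,::-1])
    for n in "forceps needle scissors dropper sample_jar cover_box watch_glass".split():
        d=finder.spot_point(n,c)
        if d: print(n,round(d[0]["score"],2),np.round(d[0]["position"]),np.round(at(c,d[0]["position"],0)[:2],3))
s=get_state();print(s["tcp_pos"],s["orientation"],s["clock"])
E
python3 a.py
```

```text
top index_mark 0.69 [385.1 200.4] [ 0.6453 -0.0074]
top tab_center 0.6 [340.  251.7] [0.5195 0.108 ]
top pointer_tip 0.72 [413.8 252.9] [ 0.5133 -0.0734]
top pointer_tip 0.4 [348.5 192.7] [0.6691 0.0826]
top lever_pivot 0.66 [409.9 225.5] [ 0.5783 -0.0638]
top lever_end 0.65 [412.8 252.2] [ 0.5125 -0.0674]
top dish_center 0.94 [355.7 222.6] [0.5908 0.0674]
top dish_center 0.63 [338.7 248.6] [0.5279 0.111 ]
top dish_center 0.6 [270.7 238.7] [0.5572 0.2774]
forceps 0.69 [411. 254.] [ 0.514 -0.07 ]
needle 0.41 [269. 305.] [0.396 0.288]
scissors 0.49 [204. 319.] [0.364 0.454]
dropper 0.71 [450. 176.] [ 0.709 -0.176]
sample_jar 0.65 [465. 198.] [ 0.652 -0.213]
cover_box 0.65 [384. 200.] [ 0.653 -0.008]
watch_glass 0.71 [252. 183.] [0.707 0.328]
scene index_mark 0.74 [263.7 219.2] [ 0.6554 -0.0018]
scene tab_center 0.77 [333.2 244.4] [0.5316 0.1171]
scene pointer_tip 0.64 [263.6 252.6] [0.6739 0.0805]
scene lever_pivot 0.61 [291.8 188.6] [ 0.577  -0.0562]
scene lever_end 0.52 [314.7 176.1] [ 0.5182 -0.0737]
scene lever_end 0.51 [402.7 238.7] [0.3912 0.1491]
scene lever_end 0.27 [301.4 232.8] [0.5883 0.0743]
scene dish_center 0.61 [341. 327.] [0.5708 0.2964]
needle 0.5 [416. 308.] [0.408 0.282]
scissors 0.66 [470. 385.] [0.374 0.453]
dropper 0.86 [227. 183.] [ 0.717 -0.166]
sample_jar 0.61 [252. 165.] [ 0.646 -0.208]
cover_box 0.41 [335. 145.] [ 0.425 -0.216]
watch_glass 0.77 [278. 371.] [0.703 0.329]
[0.22762921 0.50064682 0.20257289] [[-9.10303646e-01  4.13941143e-01 -5.00002864e-05]
 [ 4.13941145e-01  9.10303645e-01 -4.00793804e-05]
 [ 2.89249385e-05 -5.71815819e-05 -9.99999998e-01]] 1.5
```

```bash
python3 - <<'E'
import cv2
a=cv2.imread("pics/top0.png");s=cv2.imread("pics/scene0.png")
cv2.imwrite("pics/topc.png",cv2.resize(a[150:300,250:450],None,fx=4,fy=4,interpolation=2))
E
```

```text
(no output)
```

View pics/topc.png

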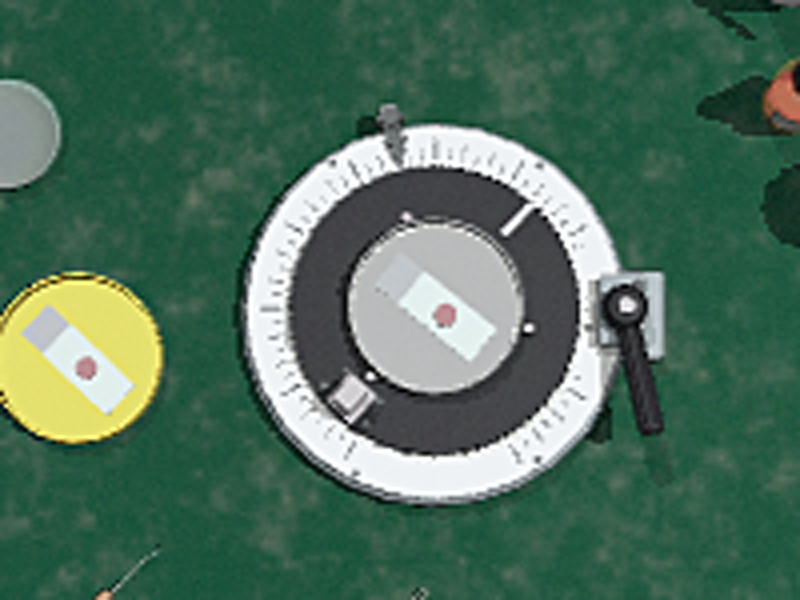

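View pics/scene0.png

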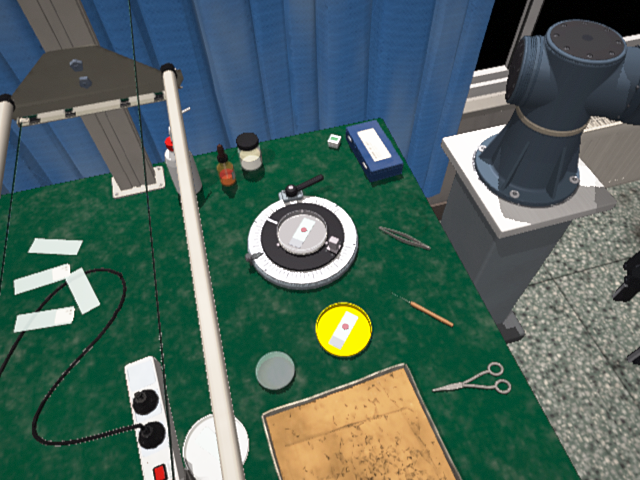

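The top crop shows the real stage with the clear dish at px (359,227), white index line ending at (382,201), pointer tip at (350,191), tab at (339,249) and lever from (406,226) to (413,255). The look-alikes are the yellow dish at (270,239) (decoy), the slides on the bench and the watch glass at (252,183). The real dish is the clear one on the turntable. The bottle, jar and forceps are well clear of the stage. Next I fit the stage geometry.

```bash
cat > b.py <<'E'
from h import *
from scipy.optimize import least_squares
R={}
for c in ("top","scene"):
    im=cv2.imread(f"pics/{c}0.png");hsv=cv2.cvtColor(im,cv2.COLOR_BGR2HSV)
    # white scale disc: bright, unsaturated; outer edge -> world circle r=.1165 at z=.024
    m=((hsv[:,:,1]<50)&(hsv[:,:,2]>120)).astype(np.uint8)
    n,l,st,ce=cv2.connectedComponentsWithStats(m)
    p0=proj(c,[.587,.057,.024]);pr=proj(c,[.587+.105,.057,.024]);pr2=proj(c,[.587,.162,.024])
    # edge points: walk outward on rays in world
    cen=np.array([.587,.057])
    for it in range(3):
        P=[]
        for a in np.arange(0,360,3):
            u=np.array([np.cos(np.radians(a)),np.sin(np.radians(a))])
            rs=np.arange(.09,.14,.0005)
            px=np.array([proj(c,[*(cen+u*r),.024]) for r in rs]).astype(np.float32)
            g=cv2.remap(hsv[:,:,1],px[:,:1],px[:,1:],1)[:,0].astype(float); 
            v=cv2.remap(hsv[:,:,2],px[:,:1],px[:,1:],1)[:,0].astype(float)
            w=v-g; k=np.where((w[:-1]>80)&(w[1:]<=80))[0]
            if len(k): P.append(cen+u*rs[k[-1]])
        P=np.array(P)
        f=least_squares(lambda q:np.hypot(*(P-q[:2]).T)-q[2],[*cen,.117],loss="soft_l1",f_scale=.001)
        cen=f.x[:2]
    print(c,"center",np.round(f.x,4),len(P),"resid",np.median(abs(f.fun)))
    R[c]=cen
px=dict(index_mark=(382.5,201.2),pointer_tip=(350,191.2),lever_pivot=(406.5,226.2),tab_center=(338.7,248.4))
for n,p in px.items():
    w=at("top",p,Z[n] if n!="tab_center" else .0615)[:2];d=w-R["top"];print("top",n,np.round(w,4),"r",round(np.hypot(*d),4),"ang",round(np.degrees(np.arctan2(d[1],d[0])),1))
for n,p in dict(index_mark=(263.7,219.2),pointer_tip=(263.6,252.6),tab_center=(333.2,244.4),lever_pivot=(291.8,188.6)).items():
    w=at("scene",p,Z[n])[:2];d=w-R["scene"];print("scene",n,np.round(w,4),"r",round(np.hypot(*d),4),"ang",round(np.degrees(np.arctan2(d[1],d[0])),1))
print(at("top",(412,255),.055))
E
python3 b.py
```

```text
Traceback (most recent call last):
  File "b.py", line 17, in <module>
    px=np.array([proj(c,[*(cen+u*r),.024]) for r in rs]).astype(np.float32)
                 ~~~~^^^^^^^^^^^^^^^^^^^^^
  File "h.py", line 15, in proj
    m=camera_model(cam);K=np.array(m["camera_matrix"]);T=np.linalg.inv(np.array(m["pose"]))
ValueError: time passes only in moves, steps and waits
```

```bash
sed -i 's/^def ray/import functools\ncamera_model=functools.lru_cache(None)(camera_model)\ndef ray/' h.py; python3 b.py
```

```text
top center [0.5807 0.0612 0.1184] 120 resid 0.000478349108628387
scene center [0.5862 0.0653 0.1204] 120 resid 0.0009011393882040544
top index_mark [ 0.6435 -0.0009] r 0.0883 ang -44.6
top pointer_tip [0.6728 0.0787] r 0.0937 ang 10.8
top lever_pivot [ 0.5769 -0.0555] r 0.1168 ang -91.9
top tab_center [0.5263 0.1108] r 0.0736 ang 137.6
scene index_mark [ 0.6554 -0.0018] r 0.0964 ang -44.1
scene pointer_tip [0.6739 0.0805] r 0.089 ang 9.8
scene tab_center [0.5316 0.1171] r 0.0752 ang 136.5
scene lever_pivot [ 0.577  -0.0562] r 0.1218 ang -94.3
[ 0.50578718 -0.06515144  0.055     ]
```

Emit:
send_rows --hand '[0,0,0,0]' --pt "0 0 0" --pt "0 0 0" --pt "0 0 0" --pt "0 0 0" --roll '[-8.2,-8.2,-8.1,0]'

```text
clock: 2.0
tcp_pos: [0.2276, 0.5007, 0.2026]
orientation: [[-1.0, 0.0, -0.0], [0.0, 1.0, -0.0], [0.0, -0.0, -1.0]]
contact_force: [-0.5, -0.3, -0.1]
finger_gap: 0.0122
grasp_force: 0.0
```

Emit:
send_rows --hand '[0,0,0,0,0,0,0,0]' --pt "-2.3 -4.4 0" --pt "-2.3 -4.4 0" --pt "-2.3 -4.4 0" --pt "-2.3 -4.4 0" --pt "-2.3 -4.4 0" --pt "-2.3 -4.4 0" --pt "-2.3 -4.4 0" --pt "-2.3 -4.4 0" --roll '[0,0,0,0,0,0,0,0]'

```text
clock: 3.0
tcp_pos: [0.4126, 0.1473, 0.2028]
orientation: [[-1.0, 0.003, 0.001], [0.003, 1.0, 0.0], [-0.001, 0.0, -1.0]]
contact_force: [0.3, 0.8, -0.1]
finger_gap: -0.0002
grasp_force: 0.0
```

Emit:
send_rows --hand '[0,0,0,0,0,0]' --pt "-2.3 -4.4 1" --pt "-2.4 -4.4 1" --pt "-2.4 -4.4 1" --pt "-2.4 -4.4 1" --pt "0 0 0" --pt "0 0 0" --roll '[0,0,0,0,0,0]'

```text
clock: 3.75
tcp_pos: [0.5068, -0.0269, 0.1625]
orientation: [[-1.0, 0.002, -0.0], [0.002, 1.0, 0.0], [0.0, 0.0, -1.0]]
contact_force: [-0.0, 0.6, 0.3]
finger_gap: 0.0
grasp_force: 0.0
```

```bash
python3 - <<'E'
from h import *
im=look("wrist");cv2.imwrite("pics/w1.png",im[:,:,::-1])
E
```

```text
wrist index_mark 0.36 [150.6 337.4] [ 0.6238 -0.1908]
wrist tab_center 0.84 [478.3 257.5] [0.5334 0.1181]
wrist pointer_tip 0.57 [418.  373.9] [0.6695 0.0834]
wrist lever_pivot 0.69 [286.3 308.8] [ 0.5783 -0.0493]
wrist lever_end 0.76 [270.4 234. ] [ 0.5108 -0.0599]
wrist lever_end 0.18 [192.3 384.5] [ 0.6626 -0.1448]
wrist dish_center 0.98 [589.3 265. ] [0.5461 0.2608]
wrist dish_center 0.73 [414.3 306.1] [0.5813 0.0643]
```

View pics/w1.png

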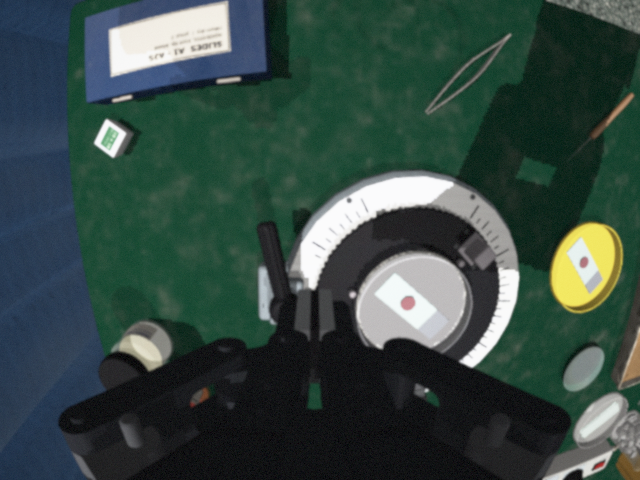

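The wrist view agrees: lever tip at px (268,232), pivot near (285,308), tab at (478,250), real dish at (414,306) and yellow decoy at (588,265). The shut fingers stand on the lever's stage side.

Emit:
send_rows --hand '[0,0,0,0,0]' --pt "0 0 3" --pt "0 0 3" --pt "0 0 3" --pt "0 0 2.8" --pt "0 0 0" --roll '[0,0,0,0,0]'

```text
clock: 4.78
tcp_pos: [0.5059, -0.0268, 0.0433]
orientation: [[-1.0, -0.001, -0.003], [-0.001, 1.0, 0.0], [0.003, 0.0, -1.0]]
contact_force: [0.6, 0.7, 0.9]
finger_gap: -0.0002
grasp_force: 0.0
```

Emit:
send_rows --hand '[0,0,0,0,0,0,0,0]' --pt "-0.1 -0.6 0" --pt "-0.1 -0.6 0" --pt "-0.1 -0.6 0" --pt "-0.2 -0.8 0" --pt "-0.2 -0.8 0" --pt "-0.2 -0.8 0" --pt "-0.2 -0.8 0" --pt "-0.2 -0.8 0" --roll '[0,0,0,0,0,0,0,0]'

```text
clock: 5.78
tcp_pos: [0.5202, -0.0857, 0.0446]
orientation: [[-1.0, -0.001, -0.0], [-0.001, 1.0, 0.0], [0.0, 0.0, -1.0]]
contact_force: [-0.6, 0.2, 0.4]
finger_gap: -0.0001
grasp_force: 0.0
```

Emit:
send_rows --hand '[0,0,0,0,0]' --pt "-0.2 -0.6 0" --pt "-0.2 -0.6 0" --pt "-0.2 -0.6 0" --pt "-0.1 -0.4 0" --pt "0 0 0" --roll '[0,0,0,0,0]'

```text
clock: 6.4
tcp_pos: [0.5272, -0.1073, 0.0446]
orientation: [[-1.0, -0.001, -0.0], [-0.001, 1.0, 0.0], [0.0, 0.0, -1.0]]
contact_force: [-0.1, 0.9, 0.5]
finger_gap: 0.0001
grasp_force: 0.0
```

```bash
python3 - <<'E'
from h import *
im=capture("scene");cv2.imwrite("pics/s2.png",cv2.resize(im[130:310,220:440,::-1],None,fx=3,fy=3,interpolation=2))
E
```

```text
(no output)
```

View pics/s2.png

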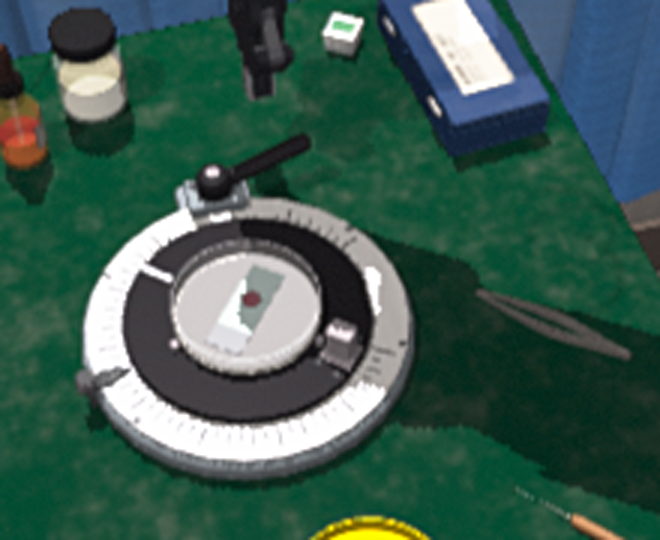

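```bash
python3 - <<'E'
from h import *
s=get_state();p=s["tcp_pos"];print(p,proj("scene",p),proj("top",p),s["finger_gap"],s["contact_force"])
print(proj("scene",[.51,-.064,.055]),proj("scene",[.577,-.053,.05]))
m=camera_model("wrist");print(np.round(m["hand_eye"],3))
im=capture("top");print([(round(d["score"],2),np.round(d["position"],1)) for d in finder.spot_point("lever_end","top")])
cv2.imwrite("pics/t2.png",cv2.resize(im[170:290,350:490,::-1],None,fx=4,fy=4,interpolation=2))
E
```

```text
[ 0.52707128 -0.10712588  0.04454691] [307.37608525 170.00121871] [428.42621751 246.15693351] -5.316279005104224e-05 [-0.24405356  0.00436365 -0.27996265]
[319.2980569  178.31857244] [292.14926667 189.59712029]
[[-0.001 -0.96  -0.279  0.071]
 [ 1.    -0.001  0.001  0.001]
 [-0.001 -0.279  0.96  -0.173]
 [ 0.     0.     0.     1.   ]]
[(0.53, array([411.5, 252.9])), (0.53, array([337.4, 252.4]))]
```

View pics/t2.png

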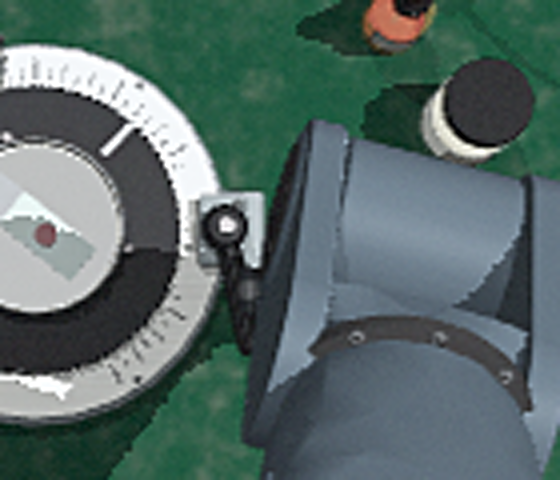

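The fingertip shows at scene px (306,162), but the commanded TCP projects to (307,170). The tips are about 20 mm higher than assumed, so they passed over the lever without touching it; the lever is unchanged. I will lower the hand here in free space and measure.

Emit:
send_rows --hand '[0,0,0,0]' --pt "0 0 0.8" --pt "0 0 0.8" --pt "0 0 0.4" --pt "0 0 0" --roll '[0,0,0,0]'

```text
clock: 7.05
tcp_pos: [0.5269, -0.107, 0.0241]
orientation: [[-1.0, -0.001, -0.001], [-0.001, 1.0, 0.0], [0.001, 0.0, -1.0]]
contact_force: [0.3, 0.4, 0.1]
finger_gap: 0.0001
grasp_force: 0.0
```

```bash
python3 - <<'E'
from h import *
im=capture("scene");cv2.imwrite("pics/s3.png",cv2.resize(im[120:220,260:360,::-1],None,fx=6,fy=6,interpolation=2))
for z in (.025,.035,.045,.055):print(z,np.round((proj("scene",[.527,-.107,z])-[260,120])*6))
E
```

```text
0.025 [286. 335.]
0.035 [285. 317.]
0.045 [284. 299.]
0.055 [283. 281.]
```

View pics/s3.png

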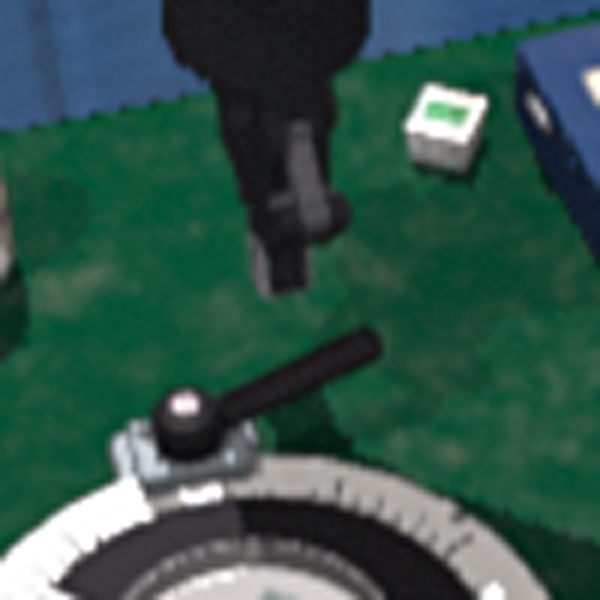

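Emit:
send_rows --hand '[0,0,0,0,0,0]' --pt "0 0 -2.5" --pt "0 0 -2.5" --pt "0.7 -0.0 0" --pt "0.6 2.8 0" --pt "0.6 2.8 0" --pt "0 2.7 0" --roll '[0,0,0,0,0,0]'

```text
clock: 7.85
tcp_pos: [0.5069, -0.0233, 0.0738]
orientation: [[-1.0, -0.001, -0.001], [-0.001, 1.0, 0.0], [0.001, 0.0, -1.0]]
contact_force: [-0.0, 0.1, -0.1]
finger_gap: -0.0001
grasp_force: 0.0
```

Emit:
send_rows --hand '[0,0,0,0,0]' --pt "0 0 1.5" --pt "0 0 1.5" --pt "0 0 1.0" --pt "0 0 0.8" --pt "0 0 0" --roll '[0,0,0,0,0]'

```text
clock: 8.48
tcp_pos: [0.5077, -0.0244, 0.0259]
orientation: [[-1.0, -0.0, -0.001], [-0.0, 1.0, 0.0], [0.001, 0.0, -1.0]]
contact_force: [0.6, -0.4, 0.0]
finger_gap: 0.0003
grasp_force: 0.0
```

Emit:
send_rows --hand '[0,0,0,0,0,0,0,0]' --pt "0 -0.5 0" --pt "0 -0.5 0" --pt "0 -0.5 0" --pt "0 -0.5 0" --pt "-0.1 -0.5 0" --pt "-0.1 -0.5 0" --pt "-0.1 -0.5 0" --pt "0 0 0" --roll '[0,0,0,0,0,0,0,0]'

```text
clock: 9.48
tcp_pos: [0.5112, -0.0594, 0.0266]
orientation: [[-1.0, -0.0, 0.0], [-0.0, 1.0, -0.0], [-0.0, -0.0, -1.0]]
contact_force: [-1.3, 0.5, 0.4]
finger_gap: -0.0002
grasp_force: 0.4
```

```bash
cat > lev.py <<'E'
from h import *
im=capture("scene");cv2.imwrite("pics/l.png",cv2.resize(im[130:230,250:350,::-1],None,fx=6,fy=6,interpolation=2))
for n in ("lever_pivot","lever_end"):print(n,[(round(d["score"],2),np.round(d["position"],1),np.round(at("scene",d["position"],Z[n])[:2],3)) for d in finder.spot_point(n,"scene")])
E
python3 lev.py
```

```text
lever_pivot []
lever_end [(0.68, array([308.4, 172.6]), array([ 0.529, -0.089])), (0.26, array([262.4, 218.8]), array([0.659, 0.014]))]
```

View pics/l.png

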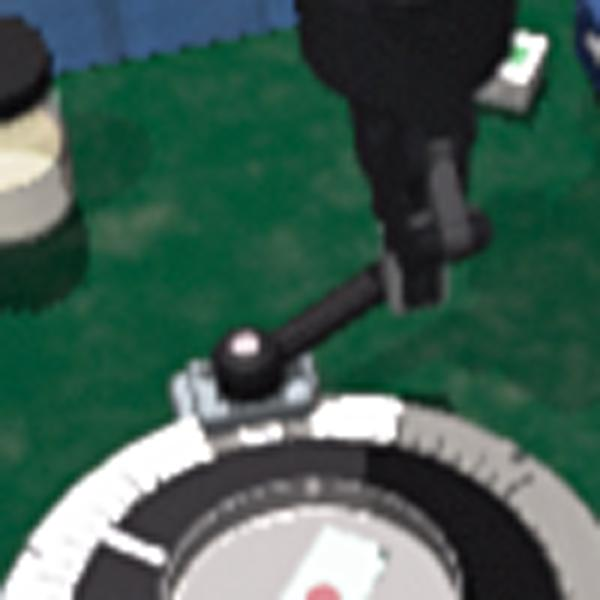

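The lever now swings with the fingers on its stage side; the tip is at crop (410,300). I continue the push.

Emit:
send_rows --hand '[0,0,0,0,0,0,0,0]' --pt "-0.1 -0.6 0" --pt "-0.2 -0.6 0" --pt "-0.2 -0.6 0" --pt "-0.2 -0.6 0" --pt "-0.3 -0.6 0" --pt "-0.3 -0.6 0" --pt "-0.3 -0.6 0" --pt "-0.3 -0.6 0" --roll '[0,0,0,0,0,0,0,0]'

```text
clock: 10.62
tcp_pos: [0.5301, -0.1075, 0.0265]
orientation: [[-1.0, -0.001, -0.0], [-0.001, 1.0, 0.0], [0.0, 0.0, -1.0]]
contact_force: [-1.1, 3.0, 1.1]
finger_gap: -0.0003
grasp_force: 1.2
```

```bash
python3 lev.py
```

```text
lever_pivot [(0.82, array([291. , 187.6]), array([ 0.578, -0.06 ])), (0.59, array([403.4, 241.2]), array([0.39 , 0.152]))]
lever_end []
```

View pics/l.png

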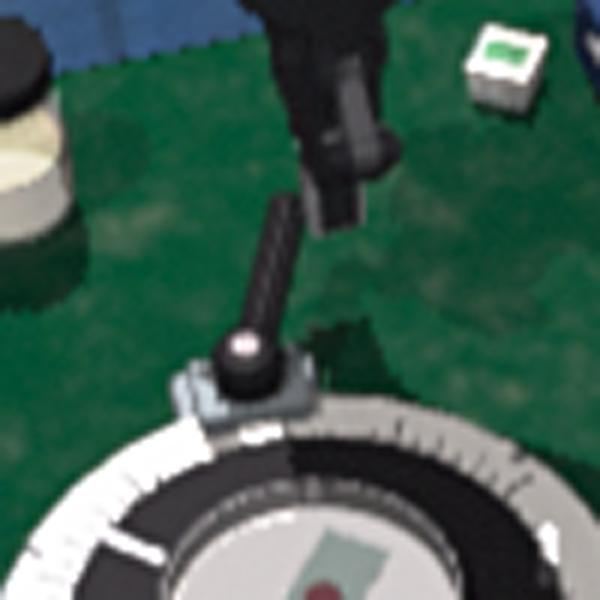

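Emit:
send_rows --hand '[0,0,0,0,0,0,0,0]' --pt "0.6 0.4 0" --pt "0 0 -2.5" --pt "0 0 -4.5" --pt "-0.7 4.9 0" --pt "-0.5 4.9 0" --pt "-0.5 4.9 0" --pt "-0.5 4.9 0" --pt "-0.5 5.0 0" --roll '[0,0,0,0,0,0,0,0]'

```text
clock: 11.78
tcp_pos: [0.5505, 0.1446, 0.0966]
orientation: [[-1.0, -0.001, 0.0], [-0.001, 1.0, -0.0], [-0.0, -0.0, -1.0]]
contact_force: [-0.1, 0.2, -0.3]
finger_gap: 0.0002
grasp_force: 0.0
```

Emit:
send_rows --hand '[0,0,0,0]' --pt "0 0 0" --pt "0 0 2" --pt "0 0 2" --pt "0 0 0" --roll '[0,0,0,0]'

```text
clock: 12.28
tcp_pos: [0.5497, 0.1421, 0.0555]
orientation: [[-1.0, -0.0, -0.003], [-0.0, 1.0, -0.001], [0.003, -0.001, -1.0]]
contact_force: [0.4, -0.5, -0.9]
finger_gap: 0.0005
grasp_force: 0.0
```

```bash
python3 - <<'E'
from h import *
for c in ("scene","wrist"):
    im=capture(c);cv2.imwrite(f"pics/{c}5.png",im[:,:,::-1])
    for n in ("lever_pivot","lever_end","tab_center"):print(c,n,[(round(d["score"],2),np.round(d["position"],1),np.round(at(c,d["position"],Z[n])[:2],3)) for d in finder.spot_point(n,c)])
a=cv2.imread("pics/scene5.png")[150:300,230:380];b=cv2.imread("pics/wrist5.png")[130:430,120:520]
cv2.imwrite("pics/m5.png",np.hstack([cv2.resize(a,(400,400)),cv2.resize(b,(400,300)) if 0 else cv2.copyMakeBorder(cv2.resize(b,(400,300)),0,100,0,0,0)]))
E
```

```text
scene lever_pivot [(0.62, array([292.2, 188.7]), array([ 0.576, -0.056]))]
scene lever_end [(0.53, array([296. , 166.6]), array([ 0.552, -0.115])), (0.51, array([227.7, 181.5]), array([ 0.713, -0.115]))]
scene tab_center [(0.65, array([332.9, 246.7]), array([0.534, 0.122]))]
wrist lever_pivot [(0.69, array([ 31.9, 305.7]), array([ 0.578, -0.048]))]
wrist lever_end []
wrist tab_center [(0.74, array([267.4, 241.1]), array([0.532, 0.12 ]))]
```

View pics/m5.png

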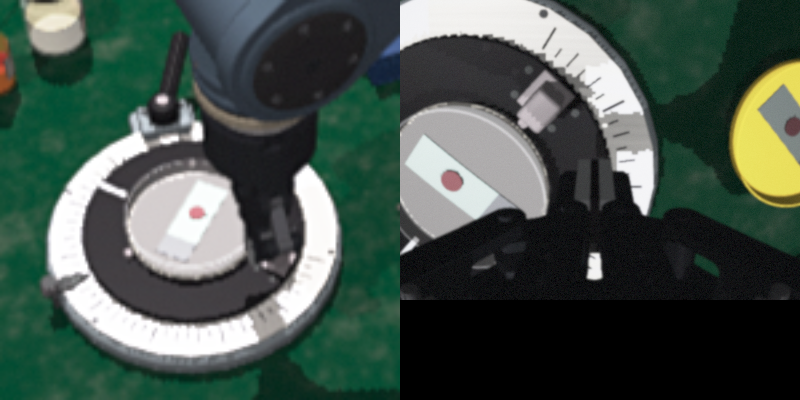

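The scene shows the lever swung out (tip at left-crop (180,40), about 1.03 rad). In the wrist view the pads are at (595,175) and the tab at (545,100), with the dish clear of the fingers. I lower the hand on the tab's clockwise side and push along the arc.

Emit:
send_rows --hand '[0,0,0,0,0]' --pt "-0.5 0.5 0" --pt "0 0 1" --pt "0 0 1" --pt "0 0 0.7" --pt "0 0 0" --roll '[0,0,0,0,0]'

```text
clock: 13.3
tcp_pos: [0.5554, 0.1478, 0.0287]
orientation: [[-1.0, -0.001, -0.001], [-0.001, 1.0, -0.0], [0.001, -0.0, -1.0]]
contact_force: [0.1, -0.8, 0.7]
finger_gap: -0.0002
grasp_force: 0.0
```

```bash
python3 - <<'E'
import numpy as np
C=np.array([.583,.063])
for a in range(137,193,6):
    r=np.radians(a);u=np.array([np.cos(r),np.sin(r)]);t=np.array([-u[1],u[0]])
    s=abs(t[0])*.011+abs(t[1])*.0145
    corner=np.array([-.011,-.0145]) if t[0]<-.1 else (np.array([0,-.0145]) if abs(t[0])<=.1 else np.array([.0,-.0145]))
    print(a,np.round(C+.077*u-.007*t-corner,4))
E
```

```text
137 [0.5425 0.1351]
143 [0.5367 0.1294]
149 [0.5316 0.1232]
155 [0.5272 0.1164]
161 [0.5235 0.1092]
167 [0.5205 0.1016]
173 [0.5184 0.0938]
179 [0.5061 0.0858]
185 [0.5057 0.0778]
191 [0.5061 0.0697]
```

Emit:
send_rows --hand '[0,0,0,0,0,0,0,0]' --pt "0.65 -0.65 0" --pt "0.65 -0.65 0" --pt "0.55 -0.55 0" --pt "0.5 -0.6 0" --pt "0.55 -0.7 0" --pt "0.6 -0.7 0" --pt "0.6 -0.75 0" --pt "0 0 0" --roll '[0,0,0,0,0,0,0,0]'

```text
clock: 14.3
tcp_pos: [0.5144, 0.1013, 0.0295]
orientation: [[-1.0, -0.0, -0.001], [-0.0, 1.0, -0.0], [0.001, -0.0, -1.0]]
contact_force: [0.0, -0.0, 0.2]
finger_gap: -0.0003
grasp_force: 0.0
```

```bash
cat > ang.py <<'E'
from h import *
for c in ("top","scene","wrist"):
    im=capture(c);cv2.imwrite(f"pics/{c}6.png",im[:,:,::-1])
    for n in ("index_mark","pointer_tip","tab_center","dish_center"):
        for d in finder.spot_point(n,c)[:2]:
            w=at(c,d["position"],Z[n])[:2];v=w-[.583,.063];print(c,n,round(d["score"],2),np.round(d["position"],1),np.round(w,3),"r",round(np.hypot(*v),3),"a",round(np.degrees(np.arctan2(v[1],v[0]))%360,1))
E
python3 ang.py
```

```text
top index_mark 0.68 [364.6 190.2] [0.673 0.042] r 0.092 a 347.1
top pointer_tip 0.55 [347.9 192.2] [0.67  0.084] r 0.09 a 13.5
top dish_center 0.93 [356.7 226.7] [0.581 0.065] r 0.003 a 137.2
top dish_center 0.9 [266.7 238.6] [0.558 0.287] r 0.226 a 96.4
scene index_mark 0.85 [257.3 235.9] [0.678 0.039] r 0.098 a 345.8
scene pointer_tip 0.63 [262.1 250.4] [0.676 0.074] r 0.093 a 6.8
scene pointer_tip 0.36 [226.2 182.6] [ 0.717 -0.141] r 0.244 a 303.4
scene tab_center 0.64 [338.5 229.8] [0.51  0.084] r 0.076 a 163.9
scene tab_center 0.4 [403.2 237.1] [0.386 0.141] r 0.212 a 158.4
scene dish_center 0.87 [343.1 329.8] [0.569 0.303] r 0.24 a 93.4
scene dish_center 0.79 [302.1 232. ] [0.584 0.063] r 0.001 a 350.6
wrist tab_center 0.84 [272.8 290.7] [0.512 0.084] r 0.074 a 163.6
wrist dish_center 0.62 [572.3 324.8] [0.542 0.257] r 0.199 a 101.8
```

Emit:
send_rows --hand '[0,0,0,0,0]' --pt "0.3 -0.4 0" --pt "0.2 -0.4 0" --pt "0.2 -0.4 0" --pt "0.1 -0.4 0" --pt "0 0 0" --roll '[0,0,0,0,0]'

```text
clock: 15.68
tcp_pos: [0.5068, 0.0855, 0.0295]
orientation: [[-1.0, -0.0, -0.0], [-0.0, 1.0, -0.0], [0.0, -0.0, -1.0]]
contact_force: [0.3, 0.3, -0.4]
finger_gap: 0.0
grasp_force: 0.0
```

```bash
cat >> ang.py <<'E'
a=cv2.resize(cv2.imread("pics/top6.png")[175:240,320:400],(400,325),interpolation=2);b=cv2.resize(cv2.imread("pics/scene6.png")[200:265,235:315],(400,325),interpolation=2)
cv2.imwrite("pics/m6.png",np.hstack([a,b]))
# index line direction by bright pixels inside turntable top, radii 66..90 mm
C=np.array([.5815,.0630])
for c,C in (("top",np.array([.5810,.0625])),("scene",np.array([.584,.064]))):
    g=cv2.cvtColor(cv2.imread(f"pics/{c}6.png"),cv2.COLOR_BGR2GRAY)
    A=np.radians(np.arange(-30,35,.5));r=np.arange(.068,.086,.001)
    f=lambda R,z:np.array([[proj(c,[*(C+x*np.array([np.cos(t),np.sin(t)])),z]) for t in A] for x in R],np.float32)
    p=f(r,.033);I=cv2.remap(g,p[...,0],p[...,1],1).astype(float).mean(0);I=np.clip(I-np.median(I)-25,0,None);k=abs(np.arange(len(A))-I.argmax())<9
    p=f(np.arange(.095,.107,.001),.026);J=cv2.remap(g,p[...,0],p[...,1],1).astype(float).mean(0);J=np.clip(np.median(J)-J-40,0,None);j=abs(np.arange(len(A))-J.argmax())<14
    print(c,"index",round(np.degrees((I*A)[k].sum()/I[k].sum()),2),"pointer",round(np.degrees((J*A)[j].sum()/J[j].sum()),2))
E
python3 ang.py
```

```text
top index_mark 0.68 [358.8 189.7] [0.674 0.057] r 0.092 a 356.1
top pointer_tip 0.58 [348.3 192.6] [0.669 0.083] r 0.089 a 13.1
top dish_center 0.74 [358.6 225.4] [0.584 0.061] r 0.003 a 283.8
top dish_center 0.64 [268.3 240.2] [0.554 0.283] r 0.222 a 97.6
scene index_mark 0.8 [258.6 242.1] [0.679 0.056] r 0.096 a 355.7
scene pointer_tip 0.64 [403.7 239.6] [0.379 0.133] r 0.216 a 161.0
scene pointer_tip 0.63 [262.6 252.2] [0.676 0.079] r 0.094 a 9.7
scene tab_center 0.95 [335.7 225.3] [0.512 0.071] r 0.071 a 173.7
scene dish_center 0.78 [341.6 330.7] [0.572 0.304] r 0.241 a 92.6
scene dish_center 0.72 [303.  233.4] [0.584 0.067] r 0.004 a 82.0
wrist index_mark 0.31 [369.3  19.3] [0.38  0.112] r 0.209 a 166.5
wrist index_mark 0.16 [281.9 305.8] [0.519 0.07 ] r 0.065 a 173.4
wrist pointer_tip 0.52 [370.8  18.8] [0.377 0.114] r 0.212 a 166.2
wrist tab_center 0.55 [279.8 302.2] [0.509 0.071] r 0.074 a 173.8
wrist tab_center 0.31 [ 60.5 452.8] [ 0.65  -0.109] r 0.185 a 291.3
wrist dish_center 0.74 [584.7 330.3] [0.539 0.254] r 0.196 a 102.8
wrist dish_center 0.4 [  2.9 348.3] [ 0.56  -0.131] r 0.196 a 263.3
top index -6.73 pointer 10.71
scene index -8.26 pointer 9.92
```

View pics/m6.png

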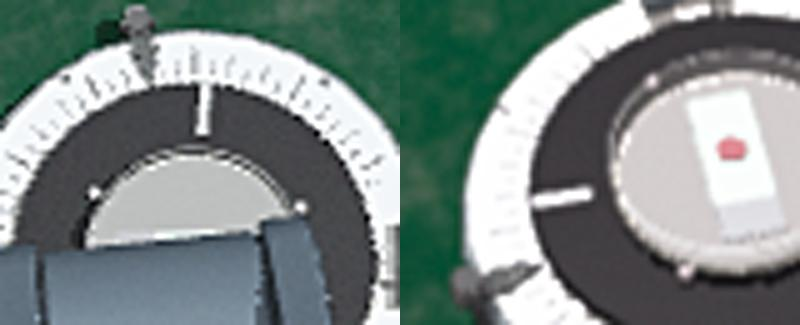

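The left (top) crop shows the index end at (204,88) and the pointer tip at (150,83). In the right (scene) crop they are at (535,200) and (540,268). About 17° remains, so I push on in smaller steps and measure by script.

Emit:
send_rows --hand '[0,0,0,0,0,0]' --pt "0 -0.35 0" --pt "0 -0.35 0" --pt "0 -0.35 0" --pt "0 -0.35 0" --pt "0 -0.3 0" --pt "0 0 0" --roll '[0,0,0,0,0,0]'

```text
clock: 17.18
tcp_pos: [0.5073, 0.0686, 0.0297]
orientation: [[-1.0, -0.001, 0.001], [-0.001, 1.0, -0.0], [-0.001, -0.0, -1.0]]
contact_force: [0.5, -0.7, -0.9]
finger_gap: -0.0001
grasp_force: 0.0
```

```bash
python3 ang.py | grep -v dish
```

```text
top index_mark 0.83 [354.3 190.3] [0.673 0.068] r 0.09 a 3.2
top pointer_tip 0.65 [350.4 194.8] [0.664 0.078] r 0.082 a 10.5
top tab_center 0.3 [463.  200.1] [ 0.637 -0.196] r 0.265 a 281.8
scene index_mark 0.94 [260.3 248. ] [0.678 0.072] r 0.096 a 5.3
scene pointer_tip 0.57 [262.8 251.4] [0.675 0.077] r 0.093 a 8.7
scene tab_center 0.7 [332.1 217.5] [0.513 0.048] r 0.071 a 191.9
wrist pointer_tip 0.21 [579.6 447.1] [0.678 0.307] r 0.262 a 68.7
wrist tab_center 0.92 [281.7 303. ] [0.51  0.055] r 0.074 a 186.4
wrist tab_center 0.27 [ 20.7 354.3] [ 0.557 -0.122] r 0.186 a 261.9
top index 5.96 pointer 10.72
scene index 4.49 pointer 9.92
```

Emit:
send_rows --hand '[0,0,0,0]' --pt "0 -0.2 0" --pt "0 -0.2 0" --pt "0 -0.15 0" --pt "0 0 0" --roll '[0,0,0,0]'

```text
clock: 18.42
tcp_pos: [0.5071, 0.0632, 0.0296]
orientation: [[-1.0, -0.001, 0.0], [-0.001, 1.0, -0.0], [-0.0, -0.0, -1.0]]
contact_force: [0.2, -0.3, -0.4]
finger_gap: 0.0002
grasp_force: 0.2
```

```bash
cat >> ang.py <<'E'
# pointer tip and index end, sampled narrowly, for check: dark arrow near tip
for c,C in (("top",np.array([.5810,.0625])),("scene",np.array([.584,.064]))):
    g=cv2.cvtColor(cv2.imread(f"pics/{c}6.png"),cv2.COLOR_BGR2GRAY)
    A=np.radians(np.arange(-2,24,2))
    for R,z in ((.08,.033),(.086,.033),(.095,.026),(.1,.026),(.105,.026),(.112,.026)):
        p=np.array([[proj(c,[*(C+R*np.array([np.cos(t),np.sin(t)])),z]) for t in A]],np.float32);print(c,R,cv2.remap(g,p[...,0],p[...,1],1)[0])
E
python3 ang.py | grep -v dish
```

```text
top index_mark 0.75 [349.2 191. ] [0.672 0.081] r 0.091 a 11.3
top pointer_tip 0.56 [352.1 191.9] [0.671 0.074] r 0.088 a 6.8
scene index_mark 0.97 [261.  250.8] [0.678 0.079] r 0.097 a 9.7
scene pointer_tip 0.48 [261.4 251.2] [0.678 0.076] r 0.095 a 7.6
scene tab_center 0.88 [335.4 217.6] [0.507 0.051] r 0.077 a 189.2
scene tab_center 0.58 [260.5 252.3] [0.68  0.093] r 0.102 a 17.3
wrist tab_center 0.93 [280.7 305.7] [0.511 0.049] r 0.073 a 191.2
top index 10.25 pointer 10.71
scene index 8.71 pointer 9.92
top 0.08 [ 71  70  70  69  57 126 241 184  54  67  70  70  70]
top 0.086 [ 62  61  61  65  56 112 227 143  50  62  64  60  61]
top 0.095 [239 254 222 255 237 249 140 188 253 252 226 252 229]
top 0.1 [197 249 216 251 247 213 126 103 224 222 247 250 228]
top 0.105 [197 250 248 248 251 159 117 134 201 253 242 247 246]
top 0.112 [249 249 250 253 222 149 117 118 186 254 251 252 249]
scene 0.08 [ 63  63  60  61 140 241 221 120  61  63  64  65  66]
scene 0.086 [ 60  61  58  59 110 220 229 105  56  62  64  62  62]
scene 0.095 [255 255 255 255 255 245 102 221 255 254 255 253 254]
scene 0.1 [248 253 250 255 221 139 102 147 255 248 252 250 246]
scene 0.105 [250 255 254 255 239 137 134 119 249 250 253 254 254]
scene 0.112 [255 254 255 255 201 111 117  96 216 255 255 255 254]
```

Aligned to within about 1° in both cameras (top 10.25 vs 10.71, scene 8.71 vs 9.92). I back off and go round to the outside of the lever.

Emit:
send_rows --hand '[0,0,0,0,0,0,0,0]' --pt "0 1.2 0" --pt "0 0.3 -2.5" --pt "0 0 -4.5" --pt "-1.6 -4.1 0" --pt "-1.6 -4.2 0" --pt "-1.7 -4.2 0" --pt "-1.7 -4.2 0" --pt "-1.7 -4.1 0" --roll '[0,0,0,0,0,0,0,0]'

```text
clock: 20.18
tcp_pos: [0.5908, -0.1302, 0.0996]
orientation: [[-1.0, -0.001, 0.0], [-0.001, 1.0, 0.0], [-0.0, 0.0, -1.0]]
contact_force: [-0.6, 0.0, -0.5]
finger_gap: -0.0002
grasp_force: 0.0
```

Emit:
send_rows --hand '[0,0,0,0,0]' --pt "0 0 0" --pt "0 0 2.5" --pt "0 0 2.5" --pt "0 0 2.2" --pt "0 0 0" --roll '[0,0,0,0,0]'

```text
clock: 20.8
tcp_pos: [0.589, -0.1279, 0.0263]
orientation: [[-1.0, -0.002, -0.003], [-0.002, 1.0, 0.001], [0.003, 0.001, -1.0]]
contact_force: [0.4, 0.3, 0.3]
finger_gap: 0.0
grasp_force: 0.0
```

```bash
python3 ang.py | grep -E "^(top|scene) (index|pointer|dish)"; python3 lev.py
```

```text
top index_mark 0.9 [350.1 189.2] [0.676 0.078] r 0.095 a 9.4
top index_mark 0.56 [249.3 183.7] [0.699 0.33 ] r 0.291 a 66.6
top pointer_tip 0.45 [351.  193.3] [0.667 0.076] r 0.085 a 9.0
top dish_center 0.94 [357.1 225.5] [0.583 0.064] r 0.001 a 68.6
top dish_center 0.67 [271.5 238.2] [0.558 0.275] r 0.214 a 96.6
scene index_mark 0.7 [261.5 250.7] [0.677 0.079] r 0.096 a 9.9
scene pointer_tip 0.42 [263.9 251.6] [0.673 0.078] r 0.091 a 9.6
scene pointer_tip 0.18 [403.6 237.9] [0.377 0.129] r 0.216 a 162.2
scene dish_center 0.9 [303.5 234.3] [0.583 0.07 ] r 0.007 a 88.8
scene dish_center 0.64 [343.  330.9] [0.57  0.305] r 0.242 a 93.2
top index 10.25 pointer 10.72
scene index 8.71 pointer 9.92
lever_pivot [(0.94, array([289.1, 188.6]), array([ 0.583, -0.058]))]
lever_end [(0.67, array([292.5, 165. ]), array([ 0.558, -0.123])), (0.55, array([402.4, 237. ]), array([0.39 , 0.145]))]
```

Emit:
send_rows --hand '[0,0,0,0,0,0,0,0]' --pt "0.8 0.1 0" --pt "0.8 0.1 0" --pt "0.9 0.2 0" --pt "0.8 0.2 0" --pt "0.9 0.2 0" --pt "0.8 0.4 0" --pt "0.7 0.5 0" --pt "0.6 0.5 0" --roll '[0,0,0,0,0,0,0,0]'

```text
clock: 22.7
tcp_pos: [0.5266, -0.1073, 0.0276]
orientation: [[-1.0, -0.001, -0.0], [-0.001, 1.0, -0.0], [0.0, -0.0, -1.0]]
contact_force: [2.2, -1.1, 1.7]
finger_gap: -0.0003
grasp_force: 1.0
```

Emit:
send_rows --hand '[0,0,0,0,0]' --pt "0.5 0.5 0" --pt "0.4 0.5 0" --pt "0.4 0.5 0" --pt "0.1 0.2 0" --pt "0 0 0" --roll '[0,0,0,0,0]'

```text
clock: 23.32
tcp_pos: [0.5128, -0.0904, 0.0275]
orientation: [[-1.0, -0.001, -0.001], [-0.001, 1.0, 0.0], [0.001, 0.0, -1.0]]
contact_force: [-0.2, -0.2, 0.9]
finger_gap: -0.0
grasp_force: 0.4
```

```bash
python3 lev.py; python3 ang.py | grep -E "^(top|scene) (index |pointer )"
```

```text
lever_pivot [(0.92, array([288.2, 191. ]), array([ 0.587, -0.051]))]
lever_end [(0.76, array([311.7, 171.3]), array([ 0.521, -0.09 ]))]
top index 10.25 pointer 10.72
scene index 8.71 pointer 9.92
```

Emit:
send_rows --hand '[0,0,0,0]' --pt "0 0.35 0" --pt "0 0.35 0" --pt "0 0.3 0" --pt "0 0 0" --roll '[0,0,0,0]'

```text
clock: 24.72
tcp_pos: [0.5131, -0.0803, 0.0276]
orientation: [[-1.0, -0.001, 0.0], [-0.001, 1.0, 0.0], [-0.0, 0.0, -1.0]]
contact_force: [0.1, -0.7, -0.4]
finger_gap: -0.0001
grasp_force: 0.7
```

```bash
python3 lev.py
```

```text
lever_pivot [(0.78, array([288.5, 189.3]), array([ 0.585, -0.056])), (0.68, array([420.7, 307.2]), array([0.416, 0.304]))]
lever_end [(0.88, array([315.5, 173.9]), array([ 0.515, -0.08 ])), (0.25, array([334.9, 146.1]), array([ 0.445, -0.155]))]
```

Emit:
send_rows --hand '[0,0,0,0]' --pt "0 0.2 0" --pt "0 0.2 0" --pt "0 0.2 0" --pt "0 0 0" --roll '[0,0,0,0]'

```text
clock: 25.38
tcp_pos: [0.513, -0.0754, 0.0276]
orientation: [[-1.0, -0.002, -0.0], [-0.002, 1.0, -0.001], [0.0, -0.001, -1.0]]
contact_force: [-3.8, -9.7, 1.0]
finger_gap: 0.0002
grasp_force: 5.2
```

Emit:
send_rows --hand '[0,0,0]' --pt "0 0.15 0" --pt "0 0.15 0" --pt "0 0 0" --roll '[0,0,0]'

```text
clock: 25.75
tcp_pos: [0.5129, -0.0741, 0.0277]
orientation: [[-1.0, -0.002, -0.0], [-0.002, 1.0, -0.004], [0.0, -0.004, -1.0]]
contact_force: [-5.9, -24.9, 1.5]
finger_gap: -0.0001
grasp_force: 12.4
```

```bash
python3 lev.py; python3 ang.py | grep -E "^(top|scene) (index |pointer )"
```

```text
lever_pivot [(0.69, array([289.8, 188.9]), array([ 0.582, -0.057]))]
lever_end [(0.56, array([315.3, 177.9]), array([ 0.518, -0.068]))]
top index 10.25 pointer 10.72
scene index 8.71 pointer 9.92
```

The force rose to 25 N, so the lever is at its clamped stop. I back away and lift clear.

Emit:
send_rows --hand '[0,0,0,0,0,0]' --pt "0 -0.5 0" --pt "0 -1.5 0" --pt "0 0 -4" --pt "0 0 -5" --pt "0 0 -5" --pt "0 0 0" --roll '[0,0,0,0,0,0]'

```text
clock: 27.4
tcp_pos: [0.5152, -0.0924, 0.1712]
orientation: [[-1.0, -0.001, 0.007], [-0.001, 1.0, -0.002], [-0.007, -0.002, -1.0]]
contact_force: [0.8, -0.1, -1.1]
finger_gap: 0.0001
grasp_force: 0.0
```

Emit:
send_rows --hand '[0,0,0,0,0,0]' --pt "4 -2 0" --pt "4 -2 0" --pt "4 -1 0" --pt "0 0 0" --pt "0 0 0" --pt "0 0 0" --roll '[0,0,0,0,0,0]'

```text
clock: 28.15
tcp_pos: [0.3938, -0.1416, 0.1673]
orientation: [[-1.0, -0.001, -0.0], [-0.001, 1.0, 0.0], [0.0, 0.0, -1.0]]
contact_force: [0.4, -0.1, -1.0]
finger_gap: 0.0
grasp_force: 0.0
```

```bash
python3 lev.py; python3 ang.py | grep -E "^(top|scene) (index|pointer|dish)"; python3 -c "
from h import *
capture('top');print([(np.round(at('top',d['position'],.055)[:2],3),d['position']) for d in finder.spot_point('lever_end','top')])"
```

```text
lever_pivot [(0.75, array([290.7, 190.4]), array([ 0.581, -0.052]))]
lever_end []
top index_mark 0.73 [350.6 193.3] [0.666 0.077] r 0.084 a 9.9
top pointer_tip 0.71 [202.9 320.1] [0.363 0.449] r 0.444 a 119.7
top pointer_tip 0.67 [336.8 313.8] [0.37 0.12] r 0.221 a 165.0
top dish_center 0.64 [359.2 225.7] [0.583 0.059] r 0.004 a 267.4
top dish_center 0.57 [269.1 243.7] [0.545 0.281] r 0.222 a 99.9
scene index_mark 0.72 [262.1 251.8] [0.677 0.082] r 0.096 a 11.8
scene index_mark 0.43 [276.7 372. ] [0.705 0.343] r 0.306 a 66.5
scene pointer_tip 0.65 [264.3 250.6] [0.671 0.076] r 0.089 a 8.3
scene dish_center 0.86 [298.6 231.7] [0.591 0.06 ] r 0.009 a 339.4
scene dish_center 0.69 [345.  327.1] [0.564 0.299] r 0.237 a 94.7
top index 10.25 pointer 10.72
scene index 8.71 pointer 9.91
[(array([ 0.512, -0.06 ]), [409.8, 252.7])]
```

The lever end is at (0.512, -0.060), its clamped position, and the index is still aligned. I hand the job in.

```bash
python3 -c "
from workcell import close_job
print(close_job())"
```

```text
the job is handed in; nothing more can be done
None
```

The job is handed in, result not reported back: the stage was freed, the index line turned to within about 1° of the set pointer by script measurement in both cameras, the lever pushed back to its clamped stop, and the arm withdrawn clear.

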